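# Clear, align and press home the access cover

### The job

The scraper was left lying on the access cover of the grey housing: lay it flat on the bare near half of the plywood tool board, parallel to the screwdriver there and with its handle pointing the same way as the screwdriver's. Then turn the cover's quarter-turn fastener by its T-handle until it lines up with the slot in the cover, and press the sprung cover down until it is fully home against its frame. Finish while holding the cover pressed down so that the screws could be put in, and leave the screwdriver, valves and mug where they are.

Things in the scene. Friction and masses are not known exactly. Their poses are not given: they have to be found in the camera images.
- housing: grey cast housing fixed to the bench, 126 (x) x 166 (y) mm (foot 132 x 172), origin at the centre of its underside, z up. In its top is a recess inside a rim 6 mm wide, upper edge 57.5 mm above the origin; the recess floor, 45 mm above the origin, is the frame the cover seats on. Four spring plungers in the floor's corners hold the cover 10 mm up.
- cover_mid (a point): centre of the upper face of the loose aluminium access cover, 110 (x) x 150 (y) x 4 mm, lying in the housing's recess with 1.5 mm play, axes parallel to the housing's. At the start 59 mm above the housing's origin, on the springs; fully home 49 mm. Home takes about 7 N in all; 12 to 20 N pushed near the middle holds it there.
- fastener (a joint): angle (rad) of the quarter-turn fastener about its upright axis, counter-clockwise from above positive, stops at -1.6 and 1.6. At 0 its T-handle and its 44 x 9 mm key under the cover lie along the housing's x, in line with the slot, and the cover passes down over the key; beyond about 0.15 the key blocks it. Starts at 0.75 to 1.45, stays where left (friction 0.05 N m).
- fastener_grip (a point): point on the fastener's axis in its T-handle, 83 mm above the housing's origin, 35 mm to the -y side of its centre, 24 mm above the raised cover's face. The T-handle is a bar 34 mm long (this point's x), 10 mm wide (y) and 22 mm tall, its lower edge 13 mm below this point, its upper edge 9 mm above. The point turns with the fastener.
- scraper_mid (a point): middle of the loose deburring scraper, 195 mm long (its y), 24 mm wide, 70 g, 8 mm above its underside. Black handle: the +y half, 24 mm wide, 17 mm tall; the -y half is a flat metal blade 22 mm wide, 5 mm thick. Balance point about 25 mm from here towards the handle end. It starts lying across the cover's +y side, crosswise to the housing.
- scraper_handle (a point): point in the scraper's handle 90 mm from scraper_mid, 8 mm from the handle's end
- tool_board: plywood tool board fixed to the bench, 130 (x) x 220 (y) x 10 mm, origin at the centre of its underside. The screwdriver lies along its y axis on the +x half (far half), 32 mm from the middle; the -x half (near the robot) is bare, and the scraper goes there, about 32 mm from the middle.
- screwdriver_mid (a point): middle of the loose screwdriver, 217 x 25 x 27 mm, lying on the tool board, this point 13 mm above its underside; its red handle is the +y half, its blade points to its -y. Leave it alone.
- valve_a: loose small grey valve body, 38 x 46 x 86 mm, standing beyond the work; origin at the centre of its underside; leave alone
- valve_b: a second such valve body; leave alone
- mug: white enamel mug, 80 mm across, 81 mm tall, origin at the centre of its underside; leave alone
- cover: the same cover, origin at the centre of its underside. A straight slot 56 mm long (along x) and 16 mm wide goes through it, centred 35 mm to the -y side of its middle; the fastener comes up through it. The rest is flat and free at the middle and on the +y side once the scraper is gone.
- scraper: the same scraper as scraper_mid: origin at the middle of its underside
There are look-alikes about, which are no part of the job. Of the things that look like the cover, the larger one is meant.

How it is judged:
By the outcome, as a careful person would: the job done as asked, in the order asked, and still so for the second after the job is handed in, while the arm keeps its last pose, push and grip.
It also fails if it takes over 54 s, if anything falls off the work surface, if the arm or the gripper's body presses on something with over 40 N, if the wrist force passes 120 N, or if a joint passes its speed limit or range.

### The arm

A 6-joint arm with a two-finger parallel gripper is mounted at the origin on a cart in front of the work surface, level with it; the furniture and walls round the work are solid. World frame = base frame: x ahead of the robot, y to its left, z up, the work surface at z = 0. Lengths are in m, angles in degrees, forces in N, time in s.
With the tool pointing down it reaches from about 0.375 to 0.75 m from the base axis. Payload 9 kg.
Tool frame: the origin (TCP) lies where the fingers leave the gripper's body, on its centre line; the fingertips stand 73 mm ahead of it and the grasp point (between the pads) lies 54 mm ahead of it (robot.tip_reach is the distance from the TCP to the fingertips, in m); z points along the fingers, y is the direction in which the jaws open and shut (so a half turn about z gives the same grasp; the last joint's range is limited). The gripper opens to 85 mm and grips with 20 to 120 N. Pads are 22 mm wide; open, the fingers measure 114 mm over their backs; the gripper's body (76 mm by 85 mm) begins 54 mm behind the grasp point. The pads swing forward as they close: fully open they stand 13 mm farther back than shut.
Start: joints at [-76.473, 5.964, 5.575, 89.605, 0, 77.527], TCP at [0.263, -0.539, 0.304] pointing down, gripper open.
Joint ranges: [-171.21, 171.21], [-48.23, 106.86], [-62.78, 66.21], [-105.2, 120.99], [-86.42, 89.51], [-180, 180]. Speed limits (degrees/s): [127.2, 127.2, 147.25, 180, 180, 180].

### API

Orientations are given as [roll, pitch, yaw] about the fixed x, y, z axes, in that order (R = Rz(yaw) Ry(pitch) Rx(roll)).
In Python, from plant import robot gives the robot as it stands. Calls block until the motion is done:
- robot.move_pose(position, orientation): joint-space move of the TCP to a pose.
- robot.line_to(position, vel=0.15, rotation=None, guard=None): straight line of the TCP; rotation=None keeps the orientation; vel is the mean speed in m/s. With guard (N) it stops when the force on the tool has changed by that much, and returns True; else False.
- robot.goto_joints(angles): joint-space move.
- robot.set_gripper(opening): finger opening in m; the grip force is fixed at half the most; returns when the fingers have stopped.
- robot.pause(seconds).
- robot.ik(position, orientation): joint angles nearest the present ones, or None.
- robot.observe(): the state.
- robot.grab_frame(name): name is "scene" or "top" or "wrist"; returns the picture (420x560x3 uint8, blue, green, red); there is no depth.
- robot.get_calibration(name): a dict with "vertical_fov" (degrees; the focal length in pixels is half the picture's height over the tangent of half this angle, whatever the lens; pixels are square), "cx", "cy" (the principal point, pixels), "rvec" (rotation vector, rad) and "tvec" (3), from world to camera coordinates, as OpenCV has them. Camera axes: x right, y down, z forward; pixel columns grow to the right and rows downward; lengths in m; the calibration is good to about 2 mm. A picture is of the moment at which its call begins: read the wrist's pose just before it. get_calibration takes no time and is no camera call; for the wrist camera it gives the pose at the moment of the call.
A pose or a line that the arm cannot do raises robot.IKError and nothing moves.
- robot.job_done(): hands the job in, once; it reports no verdict.
The state is a dict: "time": time; "q": joint angles; "qvel": joint speeds; "joint_torque": joint torques, N m; "tool_pos": TCP position; "tcp_rot": TCP orientation; "ft_force": force on the tool from outside, world axes, zero at the start; "torque": the same for the moment, N m; "gripper_width": finger opening in m.
Only numpy, scipy, OpenCV 4.12 (cv2) and the standard library are available. Lean on these libraries where they do the work, as an engineer would, in place of code of your own. Each camera call takes 0.05 s, during which the arm holds its last target. There are 200 camera calls.

## Working session

There is one attempt and no reset: what is moved stays moved. The work goes in short steps, each a Python script; the robot and the scene stay as the last script left them, time stands still between calls to the robot, and variables do not carry over. Pictures are saved under pics/ and viewed, about 8 in all and at most 12, crops included, and the job is handed in when it is done.

```bash
ls; mkdir -p pics; python3 - <<'E'
from plant import robot
import cv2,numpy as np
for n in("scene","top"):
    im=robot.grab_frame(n); cv2.imwrite(f"pics/{n}0.png",im)
    c=robot.get_calibration(n); print(n,c)
    R=cv2.Rodrigues(np.array(c['rvec'],float))[0]; print(-R.T@np.array(c['tvec']).ravel())
print(robot.observe())
E
```

```text
pics
scene {'vertical_fov': 42.44520057940104, 'cx': 281.08774167040724, 'cy': 205.63884105658042, 'rvec': array([ 0.57820422, -2.4926139 ,  1.36613769]), 'tvec': array([0.49600221, 0.25582933, 0.67803248])}
[0.23595162 0.60793152 0.58816749]
top {'vertical_fov': 48.1260911351398, 'cx': 280.33935564472256, 'cy': 207.11734092637357, 'rvec': array([ 2.15296786, -2.18864896,  0.14769176]), 'tvec': array([-0.12811369,  0.61080935,  0.89774743])}
[ 0.50060642 -0.11870611  0.96475577]
{'time': 0.1, 'q': array([-7.64737392e+01,  5.99372316e+00,  5.52876171e+00,  8.96037189e+01,
       -6.36476187e-04,  7.75270325e+01]), 'qvel': array([-0.07768371, -0.01911811,  0.10395725,  0.01519924, -0.09173309,
       -0.00923016]), 'joint_torque': array([ 6.51204857e-03, -5.58208144e+01,  5.04718745e+01,  1.31713366e-02,
       -2.32788916e-04, -2.81817330e-05]), 'tool_pos': array([ 0.26297109, -0.53905266,  0.30318864]), 'tcp_rot': array([-1.79932803e+02, -1.42120557e-02,  2.59992204e+01]), 'ft_force': array([ 0.01892125,  0.17210658, -0.59117078]), 'torque': array([-0.0316513 ,  0.00043873, -0.06267864]), 'gripper_width': 0.08525647625133084}
```

View pics/top0.png

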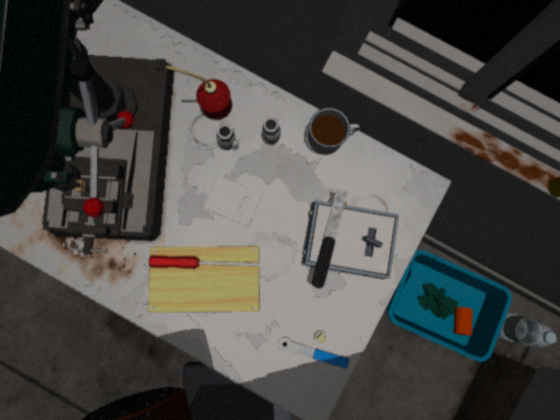

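View pics/scene0.png

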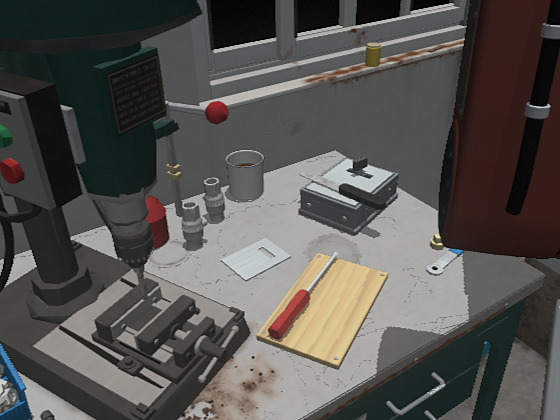

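The top view shows the yellow board at about (204,279), with the screwdriver on its upper (+x) half and its red handle to the left (+y). The housing is at about (350,240) and the scraper lies across its left side, with the black handle towards (320,280) and the T-handle at (371,242). Next I'll zoom in on the housing and measure.

```bash
cat > h.py <<'E'
import cv2,numpy as np
from plant import robot
def cal(n):
    c=robot.get_calibration(n); R=cv2.Rodrigues(np.array(c['rvec'],float))[0]; t=np.array(c['tvec'],float).ravel()
    f=210/np.tan(np.radians(c['vertical_fov'])/2); return f,c['cx'],c['cy'],R,t
def ray(n,uv,z,C=None):
    f,cx,cy,R,t=C or cal(n); o=-R.T@t
    d=np.c_[(np.atleast_2d(uv)-[cx,cy])/f,np.ones(len(np.atleast_2d(uv)))]@R
    return o+d*((z-o[2])/d[:,2])[:,None]
def proj(n,P,C=None):
    f,cx,cy,R,t=C or cal(n); p=np.atleast_2d(P)@R.T+t; return p[:,:2]/p[:,2:]*f+[cx,cy]
def rect(mask):
    c=max(cv2.findContours(mask,cv2.RETR_EXTERNAL,cv2.CHAIN_APPROX_NONE)[0],key=cv2.contourArea)
    return c[:,0].astype(float)
E
python3 - <<'E'
from h import *
im=cv2.imread('pics/top0.png'); C=cal('top')
h=cv2.cvtColor(im,cv2.COLOR_BGR2HSV)
y=cv2.inRange(h,(18,60,120),(35,255,255)); y[:, :140]=0; y[:,270:]=0
P=ray('top',rect(cv2.morphologyEx(y,cv2.MORPH_CLOSE,np.ones((9,9)))),.010,C)[:,:2]
print('board',cv2.minAreaRect((P*1000).astype(np.float32)))
r=cv2.inRange(h,(0,150,80),(8,255,255)); r[:245]=0;r[275:]=0;r[:,:140]=0;r[:,210:]=0
print('red px',np.argwhere(r>0)[:,::-1].min(0),np.argwhere(r>0)[:,::-1].max(0))
P=ray('top',rect(r),.025,C)[:,:2]; print('sd handle',cv2.minAreaRect((P*1000).astype(np.float32)))
cv2.imwrite('pics/c1.png',cv2.resize(im[185:295,290:410],None,fx=5,fy=5,interpolation=cv2.INTER_CUBIC))
E
```

```text
board ((470.2636413574219, 17.856285095214844), (218.40338134765625, 130.53900146484375), 89.31062316894531)
red px [149 256] [198 267]
sd handle ((505.00860595703125, 74.7349624633789), (96.73900604248047, 21.596670150756836), 88.98400115966797)
```

View pics/c1.png

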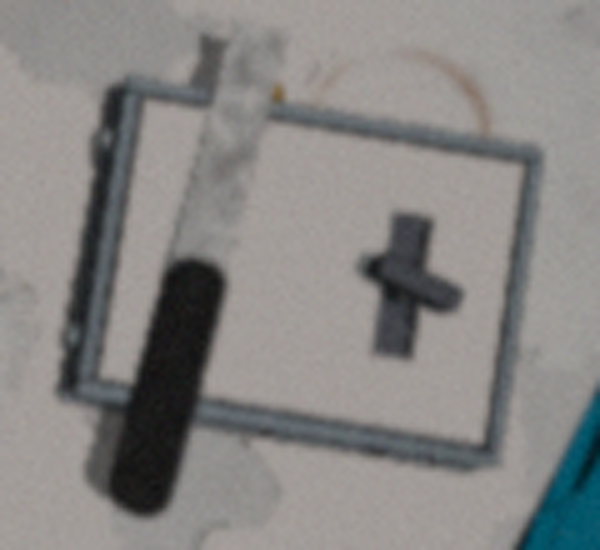

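The crop shows the rim corners at about (127,82), (541,150), (495,457) and (78,393). The slot runs from (410,213) to (393,357), and the T-handle from (370,263) to (455,300), so it is turned counter-clockwise. The scraper handle's end is at (140,510) and its blade end at (258,30).

```bash
python3 - <<'E'
from h import *
C=cal('top')
px=lambda a:(np.array(a,float)+.5)/5-.5+[290,185]
c=ray('top',px([(127,82),(541,150),(495,457),(78,393)]),.0575,C)[:,:2]
print('rim',c.round(4),c.mean(0),[np.linalg.norm(c[i]-c[i-1]) for i in range(4)])
yv=(c[0]+c[3]-c[1]-c[2]); print('housing yaw',np.degrees(np.arctan2(-yv[0],yv[1])), 'from x', np.degrees(np.arctan2(*(c[0]+c[1]-c[2]-c[3])[::-1])))
s=ray('top',px([(410,213),(393,357)]),.059,C)[:,:2]; print('slot',s,s.mean(0))
t=ray('top',px([(370,263),(455,300)]),.092,C)[:,:2]; print('T',t,t.mean(0),np.degrees(np.arctan2(*(t[0]-t[1])[::-1])))
im=cv2.imread('pics/top0.png')
k=cv2.inRange(im,(0,0,0),(45,45,45)); m=np.zeros_like(k); m[235:290,311:336]=k[235:290,311:336]
q=rect(m);P=ray('top',q,.072,C)[:,:2]; r=cv2.minAreaRect((P*1000).astype(np.float32)); print('handle',r)
b=ray('top',px([(258,28)]),.064,C); print('bladeend',b)
E
```

```text
rim [[ 0.6172 -0.2054]
 [ 0.588  -0.3663]
 [ 0.47   -0.3431]
 [ 0.4972 -0.1835]] [ 0.54309933 -0.27457208] [np.float64(0.12196037039758333), np.float64(0.16347796556950955), np.float64(0.12028012909546303), np.float64(0.16186791171551976)]
housing yaw -9.97171755189066 from x -10.757461551168557
slot [[ 0.56416296 -0.31375951]
 [ 0.50881756 -0.30497143]] [ 0.53649026 -0.30936547]
T [[ 0.54345342 -0.29096023]
 [ 0.52918799 -0.32214671]] [ 0.53632071 -0.30655347] 65.41952075774067
handle ((499.7280578613281, -215.76004028320312), (23.540307998657227, 94.88522338867188), 72.2790756225586)
bladeend [[ 0.63670189 -0.2563229   0.064     ]]
```

```bash
python3 - <<'E'
from h import *
p=[0.519,-0.222]
robot.move_pose([*p,0.28],[180,0,162.3])
C=cal('wrist'); im=robot.grab_frame('wrist'); cv2.imwrite('pics/w1.png',im)
import pickle; pickle.dump(C,open('w1.pkl','wb'))
o=robot.observe(); print(o['time'],o['tool_pos'],o['tcp_rot'],o['q'].round(1))
print(proj('w',[[*p,.076],[.537,-.309,.092],[.546,-.2306,.064]],C))
E
```

```text
1.6583 [ 0.51875751 -0.22277949  0.27999488] [-1.79989204e+02 -2.23536364e-05  1.62174699e+02] [-36.5  -0.5  -3.5  86.9  -0.  -18.7]
[[283.25250715 198.00354645]
 [199.16324136 248.55640591]
 [283.31843093 222.22113997]]
```

View pics/w1.png

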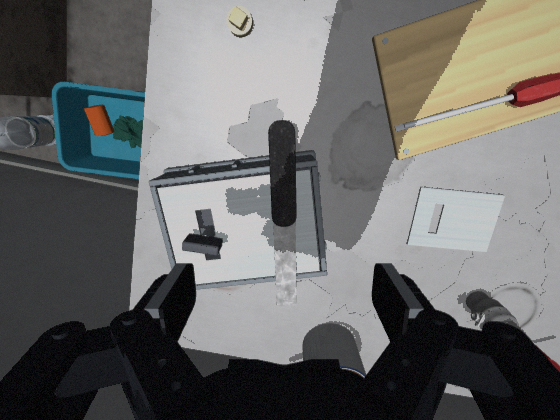

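The wrist view shows the scraper lying vertically in the image. Its handle runs from (283,122) to (283,226) and its blade ends at (286,305), which matches the projected estimates to within a few pixels. The T-handle is at about (203,245). I'll go ahead and grasp.

```bash
python3 - <<'E'
from h import *
p=[0.519,-0.222]
robot.set_gripper(0.05)
print(robot.tip_reach, robot.line_to([*p,0.150],vel=.15,guard=8), robot.line_to([*p,0.1355],vel=.05,guard=6))
o=robot.observe(); print(o['time'],o['tool_pos'],o['ft_force'])
robot.set_gripper(0.015)
o=robot.observe(); print(o['time'],o['tool_pos'],o['ft_force'],o['gripper_width'])
robot.line_to([*p,0.25],vel=.12)
o=robot.observe(); print(o['time'],o['ft_force'],o['torque'],o['gripper_width'])
a=89.3; y=np.array([np.cos(np.radians(a)),np.sin(np.radians(a))]); n=np.array([-y[1],y[0]])
b=np.array([.4703,.0179]); g=b+.032*n+.030*y   # grasp ~30 mm from mid
robot.move_pose([*g,0.20],[180,0,a])
C=cal('wrist'); im=robot.grab_frame('wrist'); cv2.imwrite('pics/w2.png',im)
import pickle; pickle.dump(C,open('w2.pkl','wb'))
o=robot.observe(); print(o['time'],g,o['tool_pos'],o['tcp_rot'],o['gripper_width'])
E
```

```text
0.0726 False False
3.5583 [ 0.51878745 -0.22185904  0.13510309] [-0.43319274  0.24383115  0.33224642]
3.9167 [ 0.51912094 -0.22210471  0.13574612] [-0.14790086 -0.88700617  0.13279731] 0.02201580749620739
5.025 [-0.91330993  0.10225812 -1.23821461] [0.00119007 0.01015173 0.02677828] 0.022055623267444605
6.5917 [0.4386689  0.04828871] [0.43889921 0.04788813 0.20005286] [1.79995414e+02 5.78395732e-03 8.93054969e+01] 0.02151769398996082
```

View pics/w2.png

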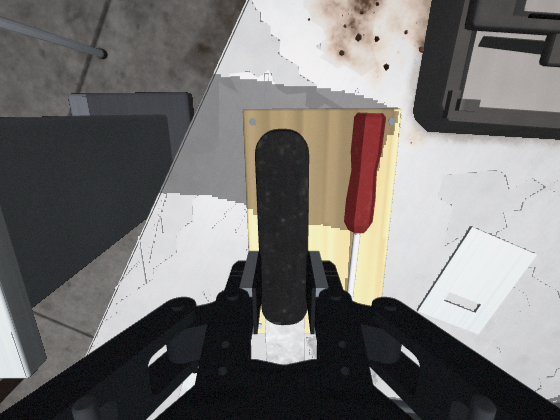

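The wrist view shows the scraper held straight over the near half, with its handle tip at (282,128). The red screwdriver handle points the same way, up the image, from (357,232) to (372,113). I'll check the offset of the held scraper from the tip pixel, then lower it.

```bash
python3 - <<'E'
from h import *
import pickle
C=pickle.load(open('w2.pkl','rb'))
print('tip,base of handle',ray('w',[(282,128),(282,325)],.1405,C), 'expected tip y',.0483-.03+.0975)
c=ray('w',[(245,110),(398,108),(383,300)],.010,C); print(c)
r=ray('w',[(372,113),(350,290)],.023,C);print('sd',r,np.degrees(np.arctan2(*(r[0]-r[1])[1::-1])))
E
```

```text
tip,base of handle [[0.43953811 0.11913634 0.1405    ]
 [0.4383011  0.02359643 0.1405    ]] expected tip y 0.11580000000000001
[[ 0.40922832  0.12687195  0.01      ]
 [ 0.53241764  0.12698727  0.01      ]
 [ 0.5358438  -0.05218235  0.01      ]]
sd [[ 0.50818904  0.12349661  0.023     ]
 [ 0.4997115  -0.03220098  0.023     ]] 86.88339600618256
```

```bash
python3 - <<'E'
from h import *
g=[0.4395,0.0458]
robot.line_to([*g,0.100],vel=.15)
print(robot.line_to([*g,0.0860],vel=.03,guard=4))
o=robot.observe(); print(o['time'],o['tool_pos'],o['ft_force'])
robot.set_gripper(0.042)
robot.line_to([*g,0.20],vel=.15)
C=cal('wrist'); im=robot.grab_frame('wrist'); cv2.imwrite('pics/w3.png',im)
import pickle; pickle.dump(C,open('w3.pkl','wb'))
cv2.imwrite('pics/t3.png',robot.grab_frame('top'))
T=np.array([.537,-.309])
robot.move_pose([*(T+[-.0,0.0]),0.26],[180,0,-114.6])
C=cal('wrist'); im=robot.grab_frame('wrist'); cv2.imwrite('pics/w4.png',im)
pickle.dump(C,open('w4.pkl','wb'))
t=cv2.imread('pics/t3.png')
a=cv2.resize(cv2.imread('pics/w3.png'),(400,300)); b=cv2.resize(im,(400,300))
c=cv2.resize(t[230:330,130:280],(450,300))
cv2.imwrite('pics/m4.png',np.vstack([np.hstack([a,b]),np.hstack([c,np.zeros((300,350,3),np.uint8)])]))
o=robot.observe(); print(o['time'],o['tool_pos'],o['tcp_rot'],o['q'].round(1),proj('w',[[*T,.092]],C))
E
```

```text
True
7.8583 [0.43967084 0.04579018 0.08720087] [-0.96378605  0.17663324  5.92000829]
12.0 [ 0.53707381 -0.30873043  0.2600426 ] [-1.79997740e+02 -1.30646262e-04 -1.14598043e+02] [ -42.     9.1    4.4   85.3    0.  -107.4] [[283.49574465 208.97488118]]
```

View pics/m4.png

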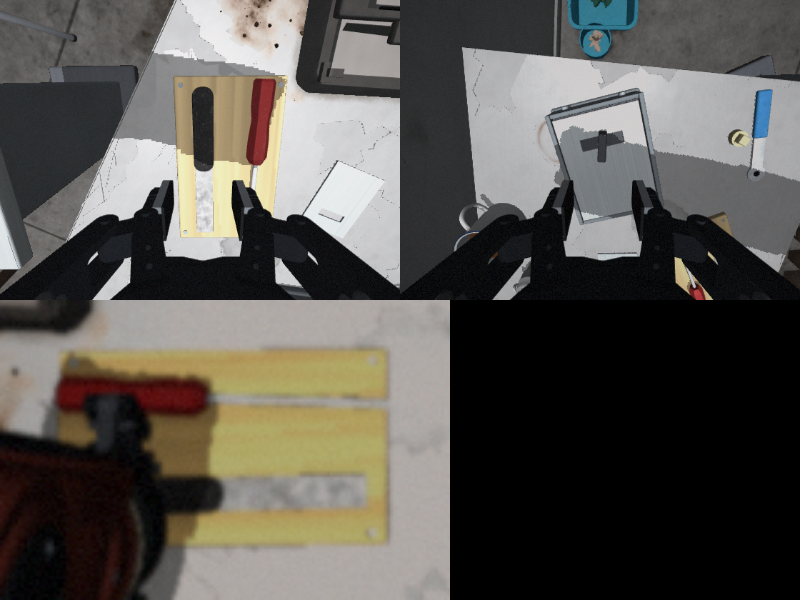

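View pics/w4.png

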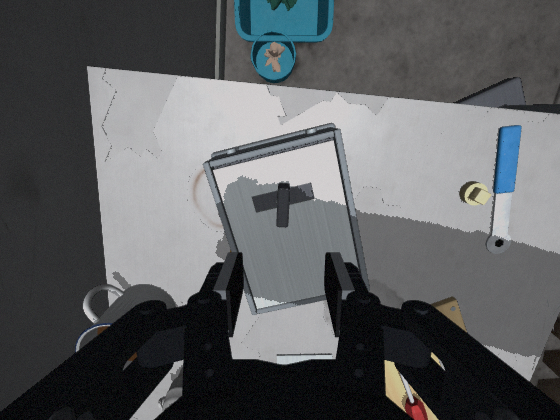

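The scraper lies flat on the near half, parallel to the screwdriver, with both handles towards +y. In the wrist view the T-handle is vertical at about (283,204), so it is aligned with the jaws, and its projection agrees at (283,209). Next I'll grip it and turn.

```bash
python3 - <<'E'
from h import *
import pickle
C=pickle.load(open('w4.pkl','rb'))
e=ray('w',[(284.5,182),(282.5,212)],.092,C)[:,:2]; print(e,e.mean(0),np.linalg.norm(e[0]-e[1]),np.degrees(np.arctan2(*(e[1]-e[0])[::-1])))
c=ray('w',[(207,163),(338,129)],.0575,C)[:,:2]; print(c,np.degrees(np.arctan2(*(c[1]-c[0])[::-1])))
T=[.537,-.3085]
print(robot.line_to([*T,0.160],vel=.15,guard=8),robot.line_to([*T,0.138],vel=.06,guard=6))
robot.set_gripper(0.004)
o=robot.observe(); print(o['time'],o['tool_pos'],o['ft_force'],o['torque'],o['gripper_width'])
for y in np.linspace(-114.6,-190.4,7)[1:]:
    robot.move_pose([*T,0.138],[180,0,y])
    o=robot.observe(); print(o['time'],o['ft_force'].round(1),o['torque'].round(2),o['tcp_rot'][2],o['gripper_width'])
E
```

```text
[[ 0.52694009 -0.32907462]
 [ 0.53881911 -0.30697817]] [ 0.5328796 -0.3180264] 0.025087140295442584 61.737590762546716
[[ 0.58560849 -0.36625778]
 [ 0.46886738 -0.34509665]] 169.72581030517844
False False
13.725 [ 0.53759195 -0.30885613  0.13861296] [ 3.49597324 -1.41871765  0.87244945] [-0.25275304 -0.81573609 -0.082478  ] 0.008870391590016095
14.05 [ 5.  -2.1 -1. ] [-0.41 -1.04 -0.08] -127.27096692831132 0.009085416983963632
14.375 [ 6.1 -3.5 -1.5] [-0.61 -1.3  -0.01] -139.91044994962553 0.008706642069448897
14.7 [ 7.  -4.  -2.7] [-0.75 -1.46 -0.05] -152.54483549269872 0.00897670961960439
15.025 [ 7.8 -5.3 -3.6] [-1.02 -1.63 -0.06] -165.18479535313102 0.00914826858872744
15.35 [ 8.1 -7.4 -3. ] [-1.26 -1.74 -0.04] -177.82494836811193 0.00924928034218158
15.675 [ 8.9 -7.7 -4.5] [-1.47 -1.68  0.01] 169.5300844208268 0.009066999424828309
```

```bash
python3 - <<'E'
from h import *
import pickle
T=[.537,-.3085]
robot.set_gripper(0.04)
robot.line_to([*T,0.24],vel=.15)
C=cal('wrist'); im=robot.grab_frame('wrist'); cv2.imwrite('pics/w5.png',im); pickle.dump(C,open('w5.pkl','wb'))
cv2.imwrite('pics/c5.png',cv2.resize(im[90:290,150:420],(800,593),interpolation=cv2.INTER_CUBIC))
robot.set_gripper(0)
o=robot.observe(); print(o['time'],o['tool_pos'],o['ft_force'],o['tcp_rot'],o['q'].round(1),o['gripper_width'])
E
```

```text
17.425 [ 0.53700383 -0.30847819  0.23992649] [-0.43388803 -0.12854872  0.10573443] [ 1.79995826e+02 -2.64567546e-03  1.69602069e+02] [-42.    9.1   2.4  83.2   0.  -31.6] 9.41105504861108e-05
```

View pics/c5.png

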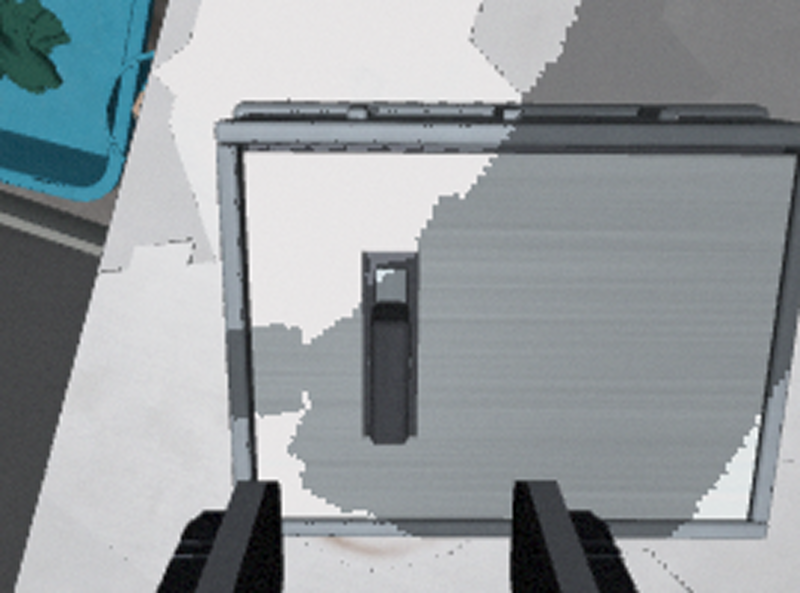

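The T-handle, at about (390,375) in the crop, now lies in line with the slot (x 362–417). The rim is square to the image. Now I'll press.

```bash
python3 - <<'E'
from h import *
a=np.radians(-10.3); p=np.array([.5433,-.2745])+.004*np.array([-np.sin(a),np.cos(a)])
robot.line_to([*p,0.24],vel=.15)
robot.line_to([*p,0.140],vel=.15,guard=8)
f0=robot.observe()['ft_force'][2]
z=.140; F=0
def rep():
    o=robot.observe(); return o['time'],o['tool_pos'][2],o['ft_force'][2]-f0
for z in (.134,.132,.130,.128,.126,.124,.1225,.1215,.1205,.120,.1195,.119,.1185,.118):
    robot.line_to([*p,z],vel=.02,guard=25); r=rep(); print(z,np.round(r,4))
    if r[2]>14.5: break
robot.pause(.5); print(rep())
E
```

```text
0.134 [19.1     0.134  -0.3796]
0.132 [19.35    0.1319 -0.0565]
0.13 [19.6     0.1302  1.7451]
0.128 [19.85    0.1281  1.7919]
0.126 [20.1     0.1261  2.844 ]
0.124 [20.35    0.1242  4.3836]
0.1225 [20.6     0.1227  4.5981]
0.1215 [20.85    0.1219  5.6289]
0.1205 [21.1     0.1217 11.1309]
0.12 [21.35    0.1216 15.5009]
(21.85, np.float64(0.12161258244153414), np.float64(15.37666032371156))
```

```bash
python3 - <<'E'
from h import *
a=robot.grab_frame('scene'); 
cv2.imwrite('pics/f.png',cv2.resize(a[120:380,150:510],(800,578),interpolation=cv2.INTER_CUBIC))
o=robot.observe(); print(o['time'],o['tool_pos'],o['ft_force'],o['torque'])
E
```

```text
21.9 [ 0.54422273 -0.27069825  0.12162723] [-3.31648032  2.40603949 16.03118293] [5.56007891e-01 7.71827169e-01 4.25905916e-04]
```

View pics/f.png

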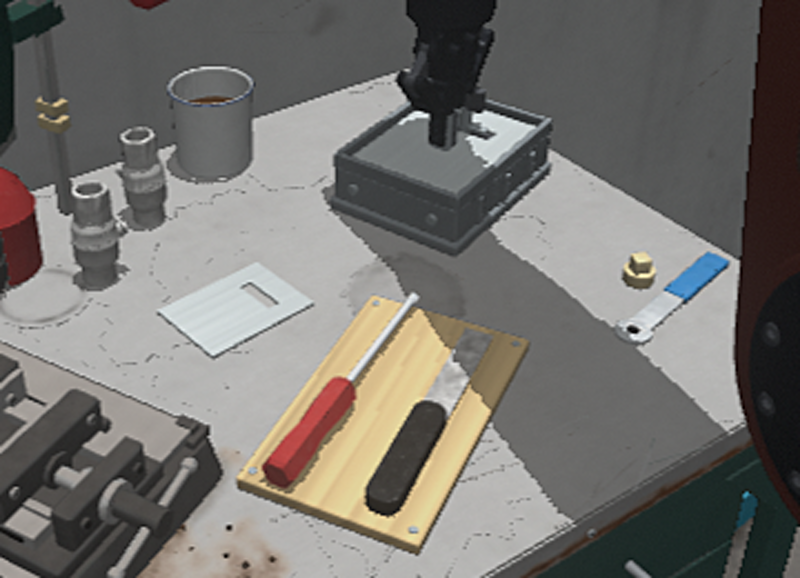

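The scene view shows the cover sunk evenly in the recess with the fingers pressing at (440,140). The scraper lies flat and parallel on the near half of the board, and the screwdriver, valves and mug are undisturbed. I'm handing it in.

```bash
python3 -c "
from plant import robot
robot.job_done(); print(robot.observe()['ft_force'])"
```

```text
the job is handed in; nothing more can be done
the job is handed in; nothing more can be done
```

The job is handed in at about 22 s on the robot's clock, with the arm still holding the cover pressed down.

- **Scraper:** it lies flat on the bare near half of the tool board. It looks parallel to the screwdriver, and both handles point to +y. I measured the screwdriver's direction twice, at 89.0° and 86.9°. I trusted the board's axis (89.3°) and laid the scraper along that, because the 86.9° came from rough pixel picks.
- **Fastener:** I turned it about 76° by its T-handle. The close-up afterwards showed the handle in line with the slot.
- **Cover:** it is pressed fully home. The fingertips stopped at 49.0 mm, the stated home height. The force rose sharply there, which fits seating on the frame, and the push held at about 15–16 N.
- **Left alone:** in the final picture the screwdriver, valves and mug looked undisturbed.

One close-range estimate of the T-handle's position came out about 10 mm off the others. Three earlier estimates agreed to within about 3 mm, so I used those, and the grip and turn went without trouble.

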